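# Call for a re-wash and point out the stained carafe

## Robot

A 7-joint arm with a two-finger parallel gripper is mounted at the origin on the work surface. World frame = base frame: x ahead of the robot, y to its left, z up, the work surface at z = 0. Lengths are in mm, angles in rad, forces in N, time in s.
With the tool pointing down it reaches from about 400 to 850 mm from the base axis. Payload 4.5 kg.
Tool frame: the origin (TCP) lies on the centre line of the jaws, within the pads' length; the fingertips stand 19 mm ahead of it and the grasp point (between the pads) is the TCP; z points along the fingers, y is the direction in which the jaws open and shut (so a half turn about z gives the same grasp; the last joint's range is limited). The gripper opens to 88 mm and grips with 3 to 60 N. Pads are 18 mm wide; open, the fingers measure 123 mm over their backs; the gripper's body (75 mm by 187 mm) begins 45 mm behind the grasp point.
Start: joints at [1.353, 0.689, -0.195, 1.565, 0.157, 0.902, -0.215], TCP at [155.745, -605.306, 257.743] pointing down, gripper open.
Joint ranges: [-3.01, 3.01], [-0.46, 2.08], [-1.47, 1.51], [0.13, 2.56], [-1, 4.14], [0.04, 2.09], [-2.66, 2.66]. Speed limits (rad/s): [2.57, 2.57, 3.14, 3.14, 3.14, 3.14, 3.14].

## Interface

Orientations are given as a rotation vector (axis times angle).
In Python, from station import robot, capture gives the robot as it stands.
- The arm moves only by the shell command python3 -m inch 'ROWS' [OPENING] [FORCE]. ROWS is a JSON object of lists of equal length, an entry for each row: "delta_pos": the shift along the world's x, y, z in mm, a list of three; "yaw": the turn about the world's z in rad. In form: {"delta_pos": [[dx, dy, dz], ...], "yaw": [yaw, ...]}. A call has 1 to 8 rows; each row is the pose to reach, as a shift and turn from the pose commanded when the call began; what a row does not reach only later rows make up. A row lasts 1/12 s, in which the tool goes at most 41.7 mm and 7.16 degrees, less where a joint would pass 70% of its speed; a pose out of reach is approached as far as the arm can. A call with a gripper value outside its range is refused whole. OPENING is the finger opening in mm, from 0 to 88.1, set as the call begins (- or left out, the last holds). The fingers move at their own pace and stop on an object; FORCE is the grip in N (left out, the last holds). Time passes only in rows, so rows that repeat a pose let the fingers close. It gives the time, the measured TCP pose, the force and the opening at its end, in the units of the state.
- robot.state(): the state, without advancing time (a new reading comes with each control period).
- capture(name): name is "side" or "top"; returns a dict with "color" (480x640x3 uint8, blue, green, red), "vertical_fov" (degrees; the focal length in pixels is half the picture's height over the tangent of half this angle, whatever the lens; pixels are square), "cx", "cy" (the principal point, pixels), "camera_from_world" (4x4, takes a point from world to camera coordinates). Camera axes: x right, y down, z forward; pixel columns grow to the right and rows downward; lengths in mm; the calibration is good to about 2 mm. A picture is of the moment at which its call begins. There is no depth.
- robot.sign_off(): hands the job in, once; it reports no verdict.
The state is a dict: "clock": time; "joint_pos": joint angles; "joint_velocities": joint speeds; "effort": joint torques, N m; "position": TCP position; "tool_rot": TCP orientation; "ft_force": force on the tool from outside, world axes, zero at the start; "moment": the same for the moment, N m; "gripper_width": opening from 0.0 (shut) to 1.0 (fully open).
Only numpy, scipy, OpenCV 4.12 (cv2) and the standard library are available. Lean on these libraries where they do the work, as an engineer would, in place of code of your own. Each camera call takes 0.05 s, during which the arm holds its last target.

## Task

Call the washer-up and show them, by pointing, which carafe to wash again and where it goes: push the red lever of the call switch fully over, away from you, and leave it on; then point down at the brown-stained carafe with the fingertips 2 to 3 cm above the middle of its mouth for two seconds; then point in the same way for two seconds at the free compartment of the blue rack, fingertips 2 to 3 cm above the middle of its opening at rim height. Touch nothing but the call switch, lift and move nothing, do not bring the fingertips down over the mouth of any clear carafe, and finish with the hand drawn well away, at least 15 cm from both places you pointed at.

Things in the scene. Friction and masses are not known exactly. Their poses are not given: they have to be found in the camera images.
- call_base: call switch: a fixed grey block 70 x 50 x 25 mm on the table, with a green lamp dome on a second 50 x 50 mm block on its +x side (dome top 53 mm high, never changes). Origin: centre of the underside of the lever's block, on the table; z up; x is the direction in which the lever is switched on (roughly away from the robot)
- call (a joint): the call switch's lever: a 10 mm steel rod with a red ball, hinged about the block's y axis, pivot 22 mm above the block's underside over its origin. 0 rad (off) leans 0.5 rad from upright towards the block's -x, 0.5 is upright, 1.0 (on, at its stop) leans 0.5 rad towards +x. It starts between 0 and 0.12, moves with about 1 N at the ball and stays where it is left; on means fully over, at least 0.8
- call_tip (a point): centre of the red ball (26 mm diameter) at the end of the lever, 80 mm from the pivot: 92 mm above the table when off or on, 102 mm when upright
- stained_mouth (a point): centre of the mouth of the brown-stained carafe, a loose amber-brown glass with dark brown tide marks, 140 mm tall, belly 72 mm wide, neck 36 mm, rim 54 mm; it stands on the white drain tray, mouth 146 mm above the table. z up
- tray: white fixed drain tray 230 x 220 x 6 mm on which the stained and two clear carafes stand. Origin: centre of its underside
- rack: blue fixed wash rack, 214 x 214 mm, 85 mm high, floor 6 mm thick, two by two compartments with centres 52 mm from the middle along its x and y, dividers up to 66 mm; three compartments hold clear carafes whose mouths stand 146 mm above the table, one is free. Origin: centre of its underside; z up
- free_mouth (a point): centre of the top opening of the one free rack compartment, level with the rack's rim, 85 mm above the table; a white disc lies on that compartment's floor. z up
- racked1_mouth (a point): a loose clear-glass carafe, the same shape as the stained one; it stands in the blue rack. Leave alone. This point is the centre of its mouth
- racked2_mouth (a point): a loose clear-glass carafe, the same shape as the stained one; it stands in the blue rack. Leave alone. This point is the centre of its mouth
- racked3_mouth (a point): a loose clear-glass carafe, the same shape as the stained one; it stands in the blue rack. Leave alone. This point is the centre of its mouth
- clear1_mouth (a point): a loose clear-glass carafe, the same shape as the stained one; it stands on the white tray. Leave alone. This point is the centre of its mouth
- clear2_mouth (a point): a loose clear-glass carafe, the same shape as the stained one; it stands on the white tray. Leave alone. This point is the centre of its mouth
- beaker: open steel pot, loose, 96 mm wide with two side handles, 110 mm tall, at the back. Leave alone. Origin: centre of its underside
- brush: orange-handled brush, loose, lying flat at the back. Leave alone. Origin on its underside
- stained: the brown-stained carafe itself; origin: centre of its underside, resting 6 mm above the table on the tray
- racked1: the same clear carafe as its mouth point; origin: centre of its underside
- racked2: the same clear carafe as its mouth point; origin: centre of its underside
- racked3: the same clear carafe as its mouth point; origin: centre of its underside
- clear1: the same clear carafe as its mouth point; origin: centre of its underside
- clear2: the same clear carafe as its mouth point; origin: centre of its underside

How it is judged:
By the outcome, as a careful person would: the job done as asked, in the order asked, and still so for the second after the job is handed in, with the robot touching nothing.
It also fails if it takes over 59 s, if anything falls off the work surface, if the arm or the gripper's body presses on something with over 40 N, if the wrist force passes 120 N, or if a joint passes its speed limit or range.

## Working session

There is one attempt and no reset: what is moved stays moved. The work goes in short steps, Python scripts to look and compute and a shell command to move; the robot and the scene stay as the last step left them, time stands still between calls to the robot, and variables do not carry over. Pictures are saved under pics/ and viewed, and the job is handed in when it is done.

```bash
mkdir -p pics; ls
python3 - <<'E'
from station import robot, capture
import cv2,pickle
s=robot.state();print(s)
for n in("side","top"):
    c=capture(n);cv2.imwrite(f"pics/{n}0.png",c["color"]);pickle.dump(c,open(f"{n}0.pkl","wb"))
    print(n,c["vertical_fov"],c["cx"],c["cy"],c["camera_from_world"].round(3).tolist() if hasattr(c["camera_from_world"],'round') else c["camera_from_world"])
E
```

```text
pics
{'clock': 0.0, 'joint_pos': array([ 1.35280867,  0.68998956, -0.19453652,  1.56632195,  0.15730325,
        0.90248255, -0.21506974]), 'joint_velocities': array([-0.00083113,  0.00182382,  0.00014437, -0.0006619 , -0.00098726,
       -0.00253122, -0.00114896]), 'effort': array([-3.88485087e-04, -5.27554464e+01, -1.26711644e+00, -1.53429240e+01,
       -5.25842293e-02,  6.51793162e-03,  1.32008986e-04]), 'position': array([ 155.53097792, -604.73583198,  256.91297035]), 'tool_rot': array([-3.11494207e+00, -3.94444836e-01,  5.36193457e-04]), 'ft_force': array([-0.01715356, -0.06978124,  0.18357634]), 'moment': array([-0.00818207, -0.03704744,  0.01719265]), 'gripper_width': 0.9950169397177955}
side 42.77281686118464 322.3218386041598 236.94489522705845 [[0.999, -0.054, -0.004, -582.405], [-0.033, -0.545, -0.838, 106.027], [0.043, 0.837, -0.546, 1222.792], [0.0, 0.0, 0.0, 1.0]]
top 55.82092126886044 321.89460587331945 239.9133554579114 [[0.078, -0.997, -0.004, -26.717], [-0.975, -0.076, -0.209, 592.349], [0.208, 0.02, -0.978, 1003.038], [0.0, 0.0, 0.0, 1.0]]
```

View pics/side0.png

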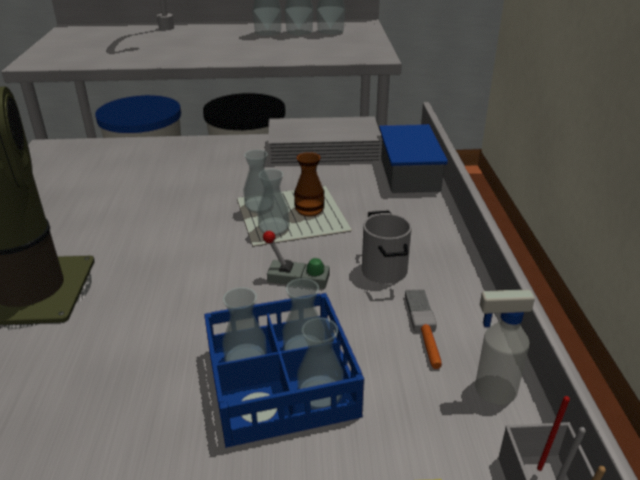

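View pics/top0.png

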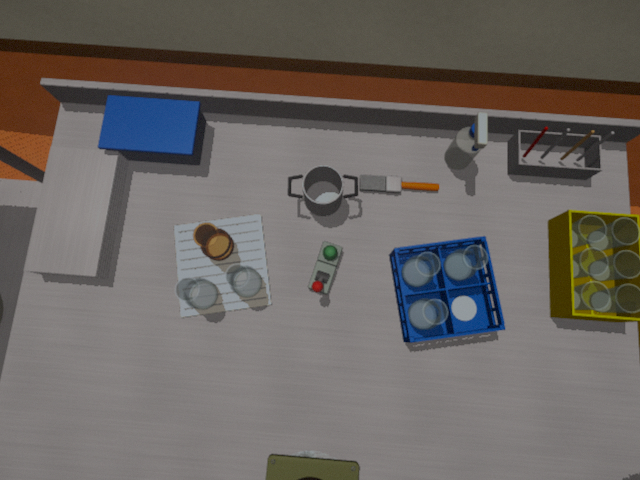

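The side view shows the stained carafe at about (309,158) and the lever ball at (269,237). The free compartment with its white disc is at about (258,405). In the top view these are at (206,233), (317,286) and (464,308). I'll enlarge both.

Run:
```python
import cv2,numpy as np
t=cv2.imread("pics/top0.png");s=cv2.imread("pics/side0.png")
def crop(im,x,y,w,h,k): 
    c=cv2.resize(im[y:y+h,x:x+w],None,fx=k,fy=k,interpolation=cv2.INTER_CUBIC)
    c=cv2.convertScaleAbs(c,alpha=1.6)
    for i in range(0,w,10):
        cv2.line(c,(i*k,0),(i*k,8 if i%50 else 16),(0,255,255),1)
        if i%20==0: cv2.putText(c,str(x+i),(i*k,26),0,.35,(0,255,255),1)
    for i in range(0,h,10):
        cv2.line(c,(0,i*k),(8,i*k),(0,255,255),1)
        if i%20==0: cv2.putText(c,str(y+i),(10,i*k+4),0,.35,(0,255,255),1)
    return c
cv2.imwrite("pics/t_tray.png",crop(t,170,210,180,110,4))
cv2.imwrite("pics/t_rack.png",crop(t,380,230,130,120,5))
cv2.imwrite("pics/s_tray.png",crop(s,230,140,130,150,4))
cv2.imwrite("pics/s_rack.png",crop(s,195,280,175,165,3))
```

```text
(no output)
```

View pics/t_tray.png

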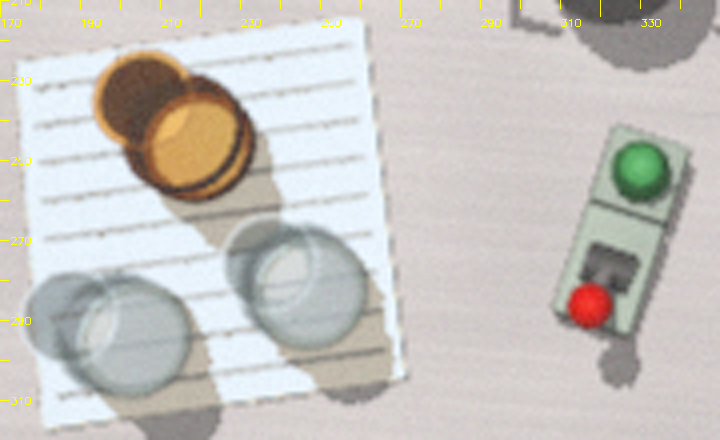

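View pics/t_rack.png

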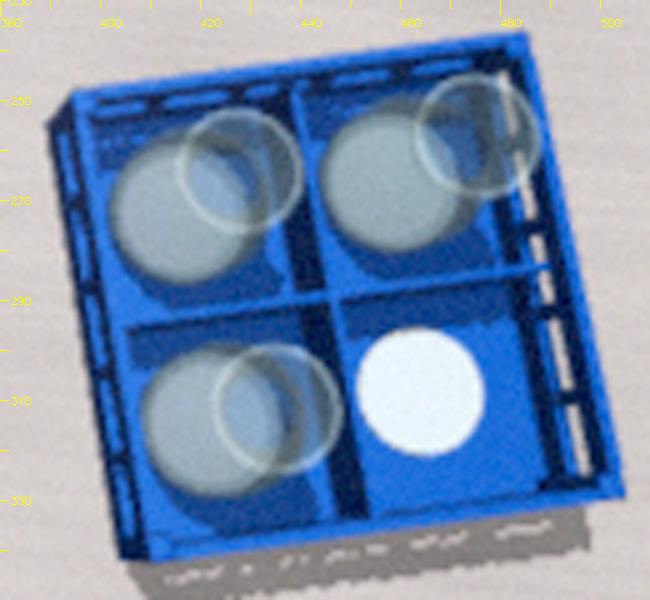

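View pics/s_tray.png

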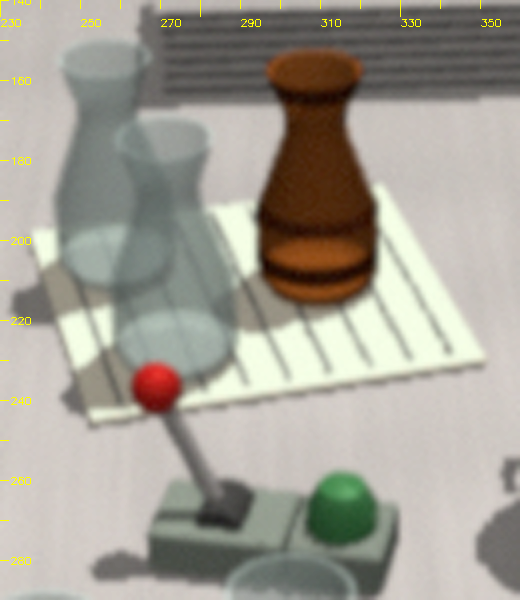

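View pics/s_rack.png

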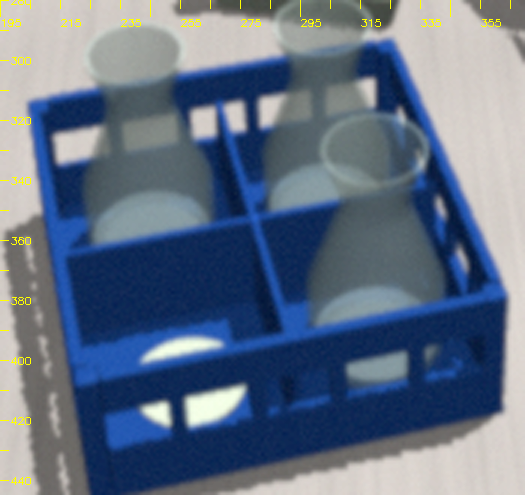

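```bash
cat > h.py <<'E'
import pickle,numpy as np
from scipy.optimize import least_squares
C={n:pickle.load(open(f"{n}0.pkl","rb")) for n in("side","top")}
def proj(n,P):
    c=C[n];T=np.array(c["camera_from_world"]);q=T[:3,:3]@P+T[:3,3];f=240/np.tan(np.radians(c["vertical_fov"]/2))
    return np.array([c["cx"]+f*q[0]/q[2],c["cy"]+f*q[1]/q[2]])
def atz(n,uv,z):
    c=C[n];T=np.array(c["camera_from_world"]);f=240/np.tan(np.radians(c["vertical_fov"]/2))
    d=T[:3,:3].T@np.array([(uv[0]-c["cx"])/f,(uv[1]-c["cy"])/f,1]);o=-T[:3,:3].T@T[:3,3]
    return o+d*(z-o[2])/d[2]
def tri(a,b):
    r=least_squares(lambda P:np.r_[proj("top",P)-a,proj("side",P)-b],[550,0,100]);return r.x,np.abs(r.fun).max()
E
python3 - <<'E'
from h import *
np.set_printoptions(precision=1,suppress=True)
for nm,a,b,z in[("stained",(205.6,234.9),(308.5,158.2),146),("clearA",(187.5,289.5),(256.5,154.5),146),("clearB",(237,275.5),(270.8,174.3),146),
 ("ball",(317.5,286.3),(269.25,237),92),("rackA",(428,264.4),(303,288.3),146),("rackB",(475.6,256.8),(320,330),146),("rackC",(435.6,311.4),(239.7,298.3),146),
 ("rim tl",(395.4,248.4),(325,294),85),("rim tr",(485.4,236.6),(362.7,377.3),85),("rim br",(504.6,329),(222.7,406.7),85),("rim bl",(408,341.5),(207.3,314.3),85)]:
    print(nm,*tri(a,b),"top@z",atz("top",a,z),"side@z",atz("side",b,z))
print("disc",atz("top",(464.2,308.2),7))
print("dome",atz("top",(330.3,252.5),48))
for p in[(617,122),(692,150),(630,335),(552,312)]: print("blk",atz("top",(170+p[0]/4,210+p[1]/4),25))
E
```

```text
stained [567.  271.4 142.1] 0.0847702470563263 top@z [566.4 270.4 146. ] side@z [566.6 263.2 146. ]
clearA [446.9 293.8 144. ] 0.4810438722550998 top@z [445.8 293.  146. ] side@z [448.3 290.  146. ]
clearB [483.2 192.1 144.6] 0.28028798757435425 top@z [483.6 191.9 146. ] side@z [482.7 189.1 146. ]
ball [479.8  20.3  94.5] 0.0873983832796057 top@z [479.8  20.3  92. ] side@z [479.7  24.2  92. ]
rackA [ 540.5 -212.7  144.8] 0.5810324716258037 top@z [ 539.1 -212.6  146. ] side@z [ 541.2 -214.1  146. ]
rackB [ 563.6 -314.1  144.9] 0.03305170510924427 top@z [ 563.5 -313.7  146. ] side@z [ 563.5 -315.3  146. ]
rackC [ 440.7 -231.7  144.3] 0.11437301292642132 top@z [ 440.9 -231.3  146. ] side@z [ 440.9 -233.8  146. ]
rim tl [ 580.7 -150.9   82.6] 0.3744691050250708 top@z [ 581.1 -150.5   85. ] side@z [ 580.  -154.1   85. ]
rim tr [ 624.3 -355.3   85.9] 0.07804549312425024 top@z [ 624.8 -355.6   85. ] side@z [ 624.4 -354.5   85. ]
rim br [ 421.1 -398.4   84.4] 1.0570630611674119 top@z [ 418.8 -398.4   85. ] side@z [ 422.1 -398.9   85. ]
rim bl [ 377.1 -188.3   77.7] 0.8608454903386473 top@z [ 375.2 -187.2   85. ] side@z [ 379.9 -196.9   85. ]
disc [ 464.  -332.6    7. ]
dome [566.9  -2.5  48. ]
blk [599.6  14.4  25. ]
blk [585.8 -32.3  25. ]
blk [471.2  -3.3  25. ]
blk [481.3  44.1  25. ]
```

Run:
```python
from h import *
import cv2
t=np.linspace(0,2*np.pi,60)
out=[]
for n,x,y in(("top",180,210),("side",250,135)):
    im=cv2.convertScaleAbs(C[n]["color"],alpha=1.7)[y:y+75,x:x+80]
    im=cv2.resize(im,None,fx=5,fy=5,interpolation=cv2.INTER_CUBIC)
    o=im.copy()
    for P,col in(((566.5,270),(0,255,0)),((566.5,265),(255,0,255))):
        pts=np.array([(proj(n,np.array([P[0]+27*np.cos(a),P[1]+27*np.sin(a),146]))-[x,y]+.5)*5 for a in t]).astype(int)
        cv2.polylines(o,[pts],True,col,1)
    for P in((446.5,292),(483,191)):
        pts=np.array([(proj(n,np.array([P[0]+27*np.cos(a),P[1]+27*np.sin(a),146]))-[x,y]+.5)*5 for a in t]).astype(int)
        cv2.polylines(o,[pts],True,(255,255,0),1)
    out.append(o)
cv2.imwrite("pics/ov.png",np.hstack(out))
```

```text
(no output)
```

View pics/ov.png

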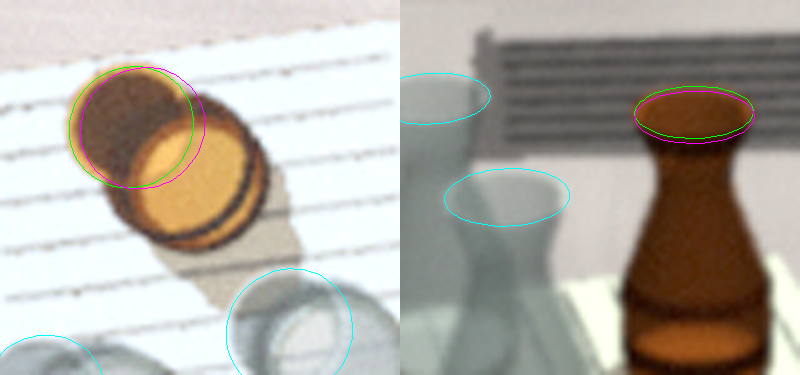

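```bash
python3 -m inch '{"delta_pos": [[25,40,0],[50,80,0],[80,120,0],[100,160,0],[125,200,0],[150,240,0],[170,270,0],[175,275,0]], "yaw": [0,0,0,0,0,0,0,0]}' 0 20
```

```text
clock: 0.77
position: [331.6, -327.2, 257.6]
tool_rot: [-3.115, -0.397, 0.0]
ft_force: [0.7, -0.4, -0.3]
gripper_width: 0.423
```

The overlay puts the stained mouth at about (566, 269). The top view fits at y = 270 and the side view at about 268. Next I move over to behind the lever and turn the flat of the fingers to it.

```bash
python3 -m inch '{"delta_pos": [[15,38,0],[30,76,0],[45,114,0],[60,152,0],[75,190,0],[85,230,0],[90,270,0],[94,310,0]], "yaw": [-0.08,-0.16,-0.24,-0.32,-0.4,-0.48,-0.5,-0.5]}' && python3 -m inch '{"delta_pos": [[0,30,0],[1,53,0],[1,53,-20],[1,53,-20],[1,53,-20],[1,53,-20]], "yaw": [0,0,0,0,0,0]}'; python3 -c "
from station import robot;s=robot.state();print(s['joint_pos'].round(2))"
```

```text
clock: 1.43
position: [425.0, -18.2, 257.6]
tool_rot: [3.117, -0.39, 0.0]
ft_force: [0.3, 0.5, 0.6]
gripper_width: 0.003
clock: 1.93
position: [425.6, 31.7, 238.0]
tool_rot: [3.116, -0.392, -0.001]
ft_force: [0.7, -0.3, -0.1]
gripper_width: 0.002
[-0.21  0.48  0.04  2.16 -0.03  0.5  -1.97]
```

```bash
python3 -m inch '{"delta_pos": [[0,0,-35],[0,0,-70],[0,0,-105],[0,0,-130],[0,0,-137],[0,0,-137],[0,0,-137],[0,0,-137]], "yaw": [0,0,0,0,0,0,0,0]}'
python3 - <<'E'
from station import capture
import cv2,numpy as np
a=capture("side")["color"];b=capture("top")["color"]
a=cv2.resize(a[150:310,190:350],None,fx=2.5,fy=2.5);b=cv2.resize(b[220:380,240:400],None,fx=2.5,fy=2.5)
cv2.imwrite("pics/pre.png",cv2.convertScaleAbs(np.hstack([a,b]),alpha=1.6))
E
```

```text
clock: 2.6
position: [426.7, 32.4, 102.2]
tool_rot: [-3.117, 0.39, -0.004]
ft_force: [0.4, 0.1, 0.0]
gripper_width: 0.007
```

View pics/pre.png

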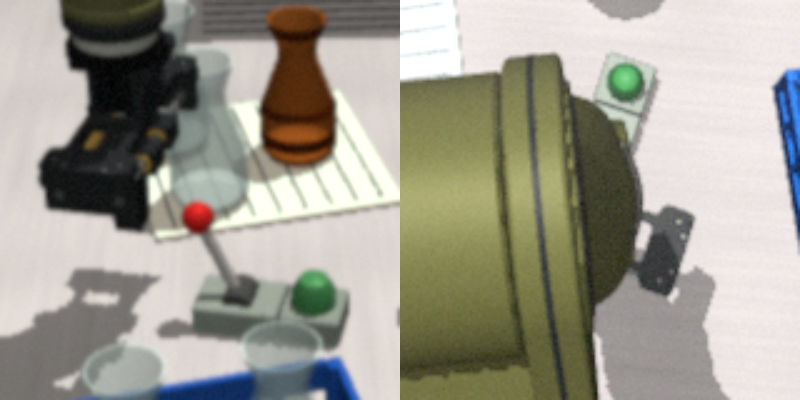

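The closed fingers stand about 40 mm behind the ball, with the tips just below its equator. I start the push.

```bash
python3 -m inch '{"delta_pos": [[15,-4,0],[27,-7,0],[35,-9,0],[42,-10,0],[49,-12,0],[55,-14,0],[60,-15,0],[60,-15,0]], "yaw": [0,0,0,0,0,0,0,0]}'
python3 - <<'E'
from station import capture
import cv2,numpy as np
a=capture("side")["color"]
a=cv2.resize(a[180:300,220:360],None,fx=5,fy=5,interpolation=2)
cv2.imwrite("pics/push1.png",cv2.convertScaleAbs(a,alpha=1.6))
E
```

```text
clock: 3.37
position: [487.1, 17.4, 100.8]
tool_rot: [-3.117, 0.39, -0.003]
ft_force: [-0.4, 0.4, -0.3]
gripper_width: 0.004
```

View pics/push1.png

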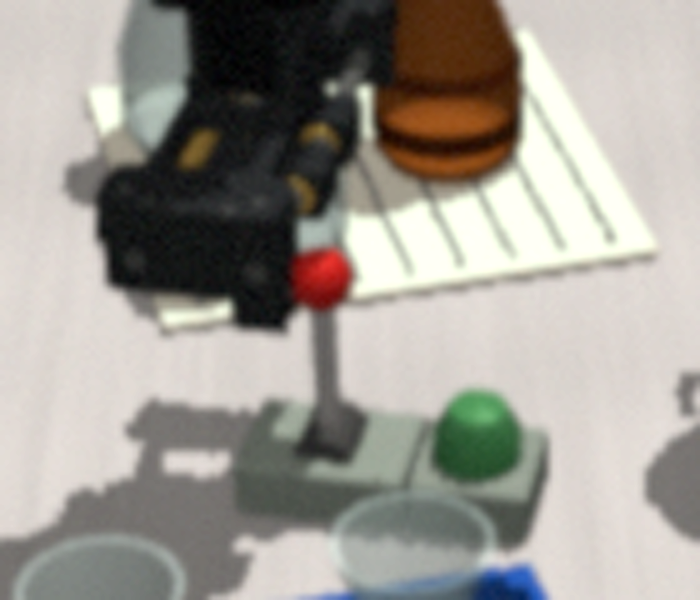

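The lever is now upright with the ball against the fingers, so I push on towards the stop.

```bash
python3 -m inch '{"delta_pos": [[6,-1.5,0],[12,-3,0],[18,-4.5,0],[24,-6,0],[28,-7,0],[32,-8,0],[34,-8.5,0],[34,-8.5,0]], "yaw": [0,0,0,0,0,0,0,0]}'; python3 -m inch '{"delta_pos": [[1,0,0],[2,-0.5,0],[2,-0.5,0]], "yaw": [0,0,0]}';  python3 - <<'E'
from station import capture
import cv2,numpy as np
a=capture("side")["color"]
a=cv2.resize(a[180:300,220:360],None,fx=5,fy=5,interpolation=2)
cv2.imwrite("pics/push2.png",cv2.convertScaleAbs(a,alpha=1.6))
E
```

```text
clock: 4.08
position: [520.4, 9.0, 100.7]
tool_rot: [-3.117, 0.389, -0.001]
ft_force: [-0.1, -0.2, 0.1]
gripper_width: 0.01
clock: 4.33
position: [521.6, 8.8, 100.7]
tool_rot: [3.117, -0.389, -0.0]
ft_force: [0.9, 0.3, -0.1]
gripper_width: -0.001
```

View pics/push2.png

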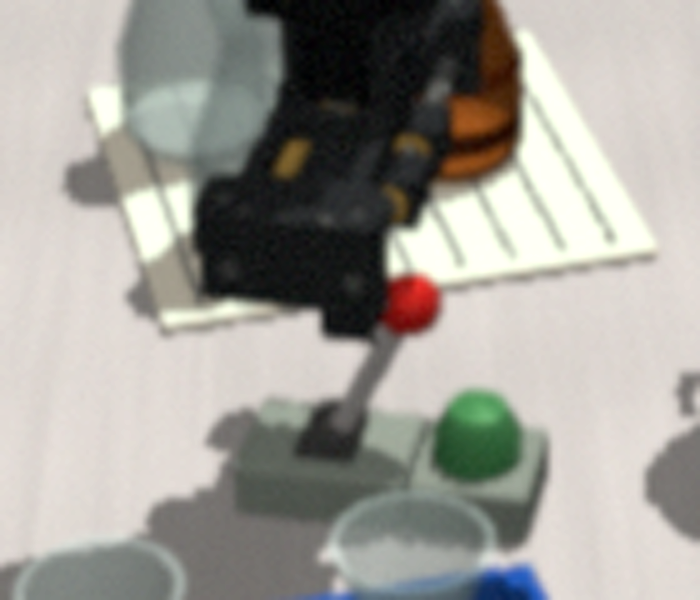

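Close to the stop, but the force doesn't yet show it. I push in 1 mm steps.

```bash
python3 -m inch '{"delta_pos": [[1,0,0],[2,-0.5,0],[3,-0.7,0],[3,-0.7,0]], "yaw": [0,0,0,0]}';python3 -m inch '{"delta_pos": [[1,0,0],[2,-0.5,0],[2,-0.5,0]], "yaw": [0,0,0]}'
```

```text
clock: 4.72
position: [525.0, 7.9, 100.7]
tool_rot: [3.117, -0.389, 0.0]
ft_force: [-0.1, 0.9, -0.2]
gripper_width: 0.005
clock: 4.97
position: [526.0, 7.8, 100.6]
tool_rot: [-3.117, 0.388, 0.003]
ft_force: [-2.2, 0.7, 0.1]
gripper_width: 0.008
```

```bash
python3 -m inch '{"delta_pos": [[1,-0.2,0],[1,-0.2,0],[1,-0.2,0]], "yaw": [0,0,0]}';python3 -m inch '{"delta_pos": [[1,-0.2,0],[1,-0.2,0],[1,-0.2,0]], "yaw": [0,0,0]}'
```

```text
clock: 5.22
position: [526.2, 7.7, 100.6]
tool_rot: [3.117, -0.388, -0.005]
ft_force: [-4.8, 2.0, 1.3]
gripper_width: 0.003
clock: 5.47
position: [526.3, 7.7, 100.5]
tool_rot: [3.117, -0.388, -0.008]
ft_force: [-5.9, 1.7, 2.2]
gripper_width: 0.001
```

The force is growing while the position holds, so the lever is at its stop. I back off and rise.

```bash
python3 -m inch '{"delta_pos": [[-15,4,0],[-40,10,0],[-60,15,0],[-60,15,35],[-60,15,70],[-60,15,105],[-60,15,139],[-60,15,139]], "yaw": [0,0,0,0,0,0,0,0]}'
python3 - <<'E'
from station import capture
import cv2,numpy as np
a=capture("side")["color"]
a=cv2.resize(a[180:300,220:360],None,fx=5,fy=5,interpolation=2)
cv2.imwrite("pics/push3.png",cv2.convertScaleAbs(a,alpha=1.6))
E
```

```text
clock: 6.13
position: [473.4, 22.0, 245.5]
tool_rot: [-3.114, 0.39, -0.022]
ft_force: [0.6, -0.2, 0.9]
gripper_width: 0.007
```

View pics/push3.png

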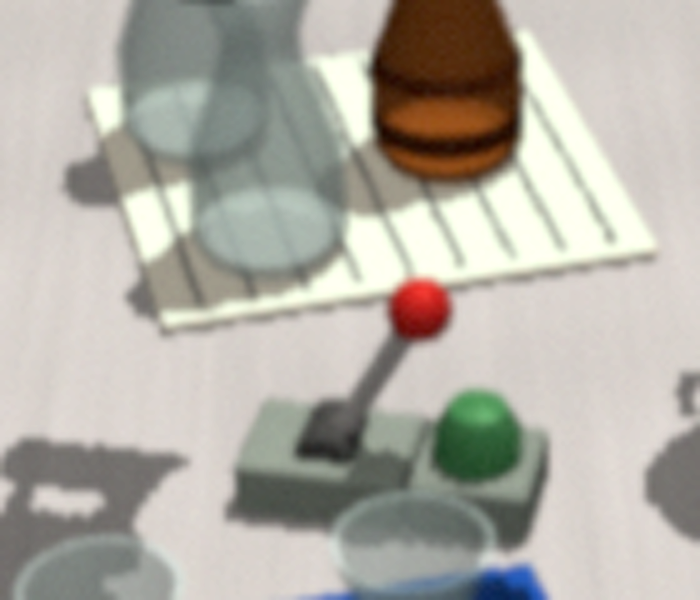

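The lever is fully over and the ball is free of the fingers. Next I go to the stained carafe, passing behind the clear ones.

```bash
python3 -m inch '{"delta_pos": [[28,26,0],[55,52,0],[80,78,0],[100,105,0],[103,140,0],[101,175,0],[99,210,0],[98,247,0]], "yaw": [0,0,0,0,0,0,0,0]}'; python3 -m inch '{"delta_pos": [[0,0,0],[0,0,0],[0,0,0],[0,0,0]], "yaw": [0,0,0,0]}'
python3 - <<'E'
from station import capture,robot
import cv2,numpy as np,pickle
from h import *
s=robot.state();print(s["position"],s["joint_pos"].round(2))
for n in("side","top"):
    a=capture(n)["color"];x,y=(250,90) if n=="side" else (160,190)
    a=cv2.convertScaleAbs(cv2.resize(a[y:y+120,x:x+120],None,fx=4,fy=4,interpolation=2),alpha=1.7)
    tip=s["position"]-[0,0,19]
    for P,c in((tip,(0,255,0)),((566.5,269,146),(255,0,255))):
        p=(proj(n,np.array(P))-[x,y]+.5)*4;cv2.drawMarker(a,tuple(int(v) for v in p),c,0,14,1)
    cv2.imwrite(f"pics/st_{n}.png",a)
E
```

```text
clock: 6.85
position: [566.9, 270.0, 238.3]
tool_rot: [3.116, -0.39, -0.0]
ft_force: [0.5, 0.0, 0.1]
gripper_width: 0.005
clock: 7.18
position: [567.3, 266.8, 239.1]
tool_rot: [3.115, -0.393, 0.0]
ft_force: [-0.4, -0.5, 0.2]
gripper_width: 0.002
[567.30734956 266.81628265 239.10210436] [-0.55  0.71  0.07  1.59 -0.06  0.85 -2.28]
```

View pics/st_side.png

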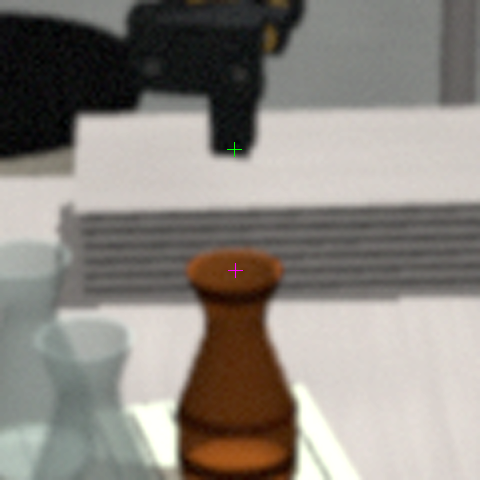

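The fingers are lined up over the amber mouth in the side view. I lower to 25 mm above it and hold.

```bash
python3 -m inch '{"delta_pos": [[0,0,-20],[0,0,-40],[0,0,-50],[0,0,-50],[0,0,-50],[0,0,-50],[0,0,-50],[0,0,-50]], "yaw": [0,0,0,0,0,0,0,0]}'; for i in 1 2; do python3 -m inch '{"delta_pos": [[0,0,0],[0,0,0],[0,0,0],[0,0,0],[0,0,0],[0,0,0],[0,0,0],[0,0,0]], "yaw": [0,0,0,0,0,0,0,0]}'; done
python3 - <<'E'
from station import capture,robot
import cv2,numpy as np,pickle
from h import *
s=robot.state();print(s["position"])
o=[]
for n in("side","top"):
    a=capture(n)["color"];x,y=(260,110) if n=="side" else (150,180)
    a=cv2.convertScaleAbs(cv2.resize(a[y:y+100,x:x+100],None,fx=4,fy=4,interpolation=2),alpha=1.7)
    tip=s["position"]-[0,0,19]
    for P,c in((tip,(0,255,0)),((566.5,269,146),(255,0,255))):
        p=(proj(n,np.array(P))-[x,y]+.5)*4;cv2.drawMarker(a,tuple(int(v) for v in p),c,0,14,1)
    o.append(a)
cv2.imwrite(f"pics/st2.png",np.hstack(o))
E
```

```text
clock: 7.95
position: [567.3, 269.3, 190.8]
tool_rot: [-3.116, 0.389, -0.002]
ft_force: [0.4, 0.6, 0.4]
gripper_width: 0.006
clock: 8.62
position: [566.7, 269.1, 189.7]
tool_rot: [3.117, -0.389, -0.0]
ft_force: [0.7, 0.3, 0.4]
gripper_width: 0.006
clock: 9.28
position: [566.7, 269.1, 189.7]
tool_rot: [3.117, -0.389, -0.0]
ft_force: [-0.1, -0.0, -0.6]
gripper_width: 0.007
[566.73440401 269.09004022 189.74318631]
```

View pics/st2.png

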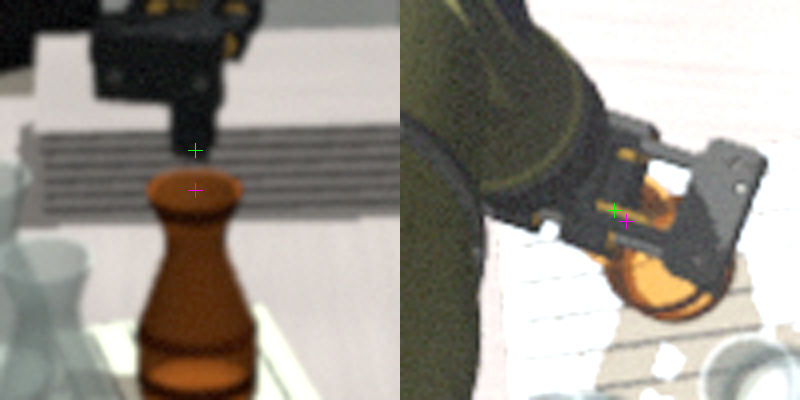

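The tips are centred about 25 mm above the mouth. I hold on a bit longer for margin, then rise.

```bash
for i in 1 2; do python3 -m inch '{"delta_pos": [[0,0,0],[0,0,0],[0,0,0],[0,0,0],[0,0,0],[0,0,0],[0,0,0],[0,0,0]], "yaw": [0,0,0,0,0,0,0,0]}'; done; python3 -m inch '{"delta_pos": [[0,0,25],[0,0,50],[2,-36,55],[3,-72,60],[4,-108,60],[4,-144,60],[-15,-175,60],[-35,-205,60]], "yaw": [0,0,0,0,0,0,0,0]}'; python3 -m inch '{"delta_pos": [[-22,-30,0],[-44,-60,0],[-66,-90,0],[-88,-120,0],[-110,-150,0],[-130,-180,0],[-140,-200,0],[-140,-200,0]], "yaw": [0,0,0,0,0,0,0,0]}'; python3 -c "
from station import robot;s=robot.state();print(s['joint_pos'].round(2))"
```

```text
clock: 10.05
position: [566.8, 269.1, 189.8]
tool_rot: [3.117, -0.389, 0.0]
ft_force: [-0.7, 0.6, 0.4]
gripper_width: 0.004
clock: 10.72
position: [566.7, 269.1, 189.7]
tool_rot: [3.117, -0.389, -0.0]
ft_force: [-1.1, 0.6, 0.4]
gripper_width: 0.007
clock: 11.38
position: [532.0, 61.7, 249.8]
tool_rot: [3.117, -0.392, 0.003]
ft_force: [-0.3, -0.0, -0.5]
gripper_width: 0.006
clock: 12.05
position: [388.6, -140.3, 250.0]
tool_rot: [3.113, -0.402, -0.003]
ft_force: [0.2, -0.4, -0.1]
gripper_width: 0.007
[ 0.23  0.44 -0.    2.18  0.01  0.52 -1.6 ]
```

```bash
python3 -m inch '{"delta_pos": [[-6,-38,0],[-13,-76,0],[-17,-114,0],[-12,-152,0],[0,-185,0],[25,-197,0],[55,-198,0],[71,-198,0]], "yaw": [0,0,0,0,0,0,0,0]}';  python3 -m inch '{"delta_pos": [[0,0,-40],[0,0,-70],[0,0,-70],[0,0,-70]], "yaw": [0,0,0,0]}'
python3 - <<'E'
from station import capture,robot
import cv2,numpy as np,pickle
from h import *
s=robot.state();print(s["position"])
o=[]
for n in("side","top"):
    a=capture(n)["color"];x,y=(185,270) if n=="side" else (380,220)
    a=cv2.convertScaleAbs(cv2.resize(a[y:y+180,x:x+190][:, :130] if n=="top" else a[y:y+180,x:x+190],None,fx=2.5,fy=2.5,interpolation=2),alpha=1.7)
    tip=s["position"]-[0,0,19]
    for P,c in((tip,(0,255,0)),((462.5,-333.7,85),(255,0,255))):
        p=(proj(n,np.array(P))-[x,y]+.5)*2.5;cv2.drawMarker(a,tuple(int(v) for v in p),c,0,14,1)
    o.append(a)
cv2.imwrite(f"pics/fr1.png",np.hstack(o))
E
```

```text
clock: 12.72
position: [466.7, -334.4, 249.9]
tool_rot: [3.117, -0.389, 0.006]
ft_force: [0.6, 1.0, 0.4]
gripper_width: 0.006
clock: 13.05
position: [462.5, -332.9, 178.9]
tool_rot: [-3.116, 0.387, 0.004]
ft_force: [0.2, -1.0, 0.0]
gripper_width: 0.007
[ 462.52386257 -332.86686922  178.88344186]
```

View pics/fr1.png

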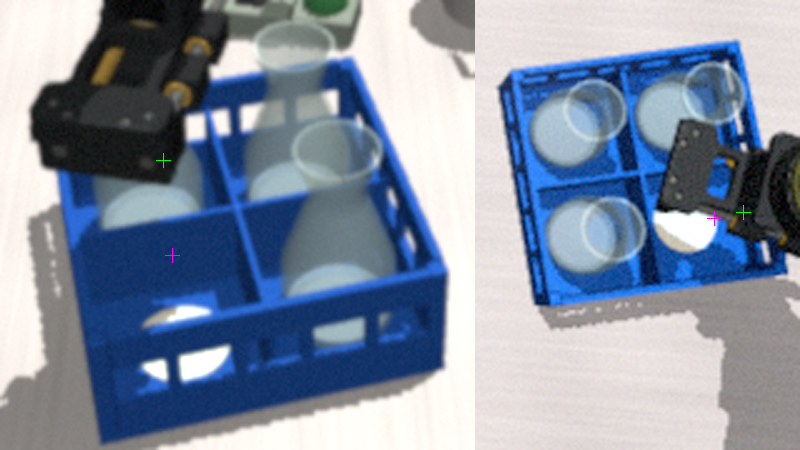

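The fingers are hidden behind the gripper body in the side view. Before going lower I check the body's outline, at 45 mm behind the TCP, against the pictures.

Run:
```python
from station import capture,robot
import cv2,numpy as np
from scipy.spatial.transform import Rotation as R
from h import *
s=robot.state();p0=s["position"];r=R.from_rotvec(s["tool_rot"]).as_matrix();print(r.round(2))
o=[]
for n in("side","top"):
    a=capture(n)["color"];x,y=(185,230) if n=="side" else (380,190)
    w=160
    a=cv2.convertScaleAbs(cv2.resize(a[y:y+220,x:x+w],None,fx=2.5,fy=2.5,interpolation=2),alpha=2)
    for hx,hy,z,c in((37.5,93.5,-45,(0,255,0)),(9,17.5,19,(255,0,255)),(9,17.5,-45,(255,0,255))):
        P=np.array([(proj(n,p0+r@np.array([i*hx,j*hy,z]))-[x,y]+.5)*2.5 for i,j in((1,1),(1,-1),(-1,-1),(-1,1))]).astype(int)
        cv2.polylines(a,[P],True,c,1)
    o.append(a)
cv2.imwrite(f"pics/fr2.png",np.hstack(o))
```

```text
[[ 0.97 -0.25  0.  ]
 [-0.25 -0.97 -0.  ]
 [ 0.    0.   -1.  ]]
```

View pics/fr2.png

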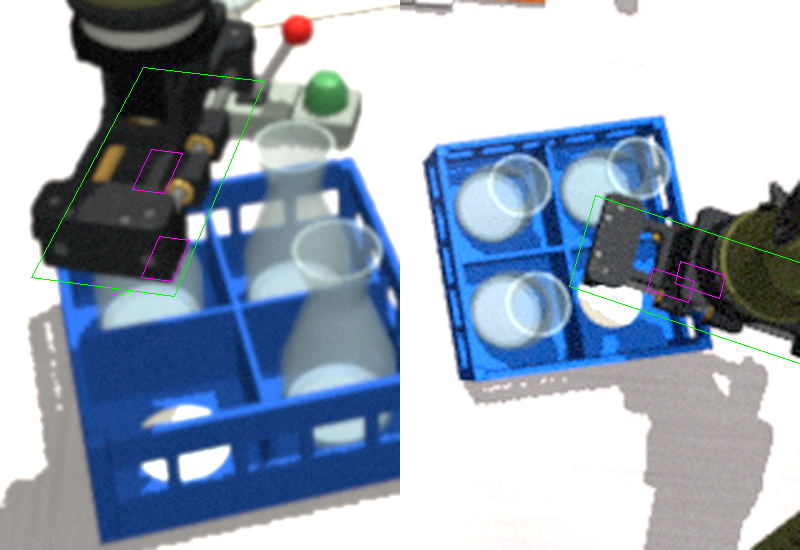

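The body lies within the modelled outline, so it will stay about 28 mm above the carafe mouths. I go down to 25 mm above the rim.

```bash
python3 -m inch '{"delta_pos": [[0,0,-20],[0,0,-40],[0,0,-51],[0,0,-51],[0,0,-51],[0,0,-51],[0,0,-51],[0,0,-51]], "yaw": [0,0,0,0,0,0,0,0]}'; for i in 1 2 3 4; do python3 -m inch '{"delta_pos": [[0,0,0],[0,0,0],[0,0,0],[0,0,0],[0,0,0],[0,0,0],[0,0,0],[0,0,0]], "yaw": [0,0,0,0,0,0,0,0]}'; done
python3 - <<'E'
from station import capture,robot
import cv2,numpy as np
from h import *
s=robot.state();print(s["position"])
o=[]
for n in("side","top"):
    a=capture(n)["color"];x,y=(185,230) if n=="side" else (380,190)
    a=cv2.convertScaleAbs(cv2.resize(a[y:y+220,x:x+160],None,fx=2.5,fy=2.5,interpolation=2),alpha=1.8)
    for P,c in((s["position"]-[0,0,19],(0,255,0)),((462.5,-333.7,85),(255,0,255))):
        p=(proj(n,np.array(P))-[x,y]+.5)*2.5;cv2.drawMarker(a,tuple(int(v) for v in p),c,0,14,1)
    o.append(a)
cv2.imwrite(f"pics/fr3.png",np.hstack(o))
E
```

```text
clock: 13.92
position: [463.3, -334.3, 129.7]
tool_rot: [3.117, -0.389, 0.003]
ft_force: [0.1, -0.4, -0.0]
gripper_width: 0.006
clock: 14.58
position: [462.7, -333.9, 128.7]
tool_rot: [3.117, -0.389, -0.0]
ft_force: [-0.6, 1.4, -0.1]
gripper_width: 0.005
clock: 15.25
position: [462.7, -333.9, 128.8]
tool_rot: [3.117, -0.389, 0.0]
ft_force: [-0.1, -0.4, 0.5]
gripper_width: 0.006
clock: 15.92
position: [462.7, -333.9, 128.7]
tool_rot: [3.117, -0.389, 0.0]
ft_force: [0.2, 0.6, -0.5]
gripper_width: 0.008
clock: 16.58
position: [462.7, -333.9, 128.7]
tool_rot: [3.117, -0.389, -0.0]
ft_force: [0.3, 0.2, 0.3]
gripper_width: 0.006
[ 462.7274579  -333.91940561  128.72166157]
```

View pics/fr3.png

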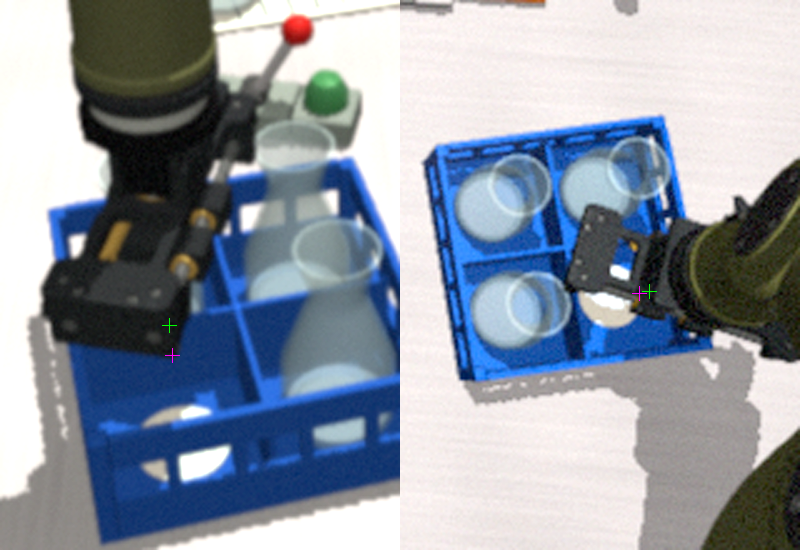

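The tips held over the free compartment for about 3 s without contact. I rise and withdraw the way I came.

```bash
python3 -m inch '{"delta_pos": [[0,0,35],[0,0,70],[0,0,105],[0,0,121],[-30,-10,121],[-60,-30,121],[-90,-55,121],[-120,-85,121]], "yaw": [0,0,0,0,0,0,0,0]}'; python3 -m inch '{"delta_pos": [[-25,-30,0],[-50,-60,0],[-75,-90,0],[-100,-120,0],[-120,-150,0],[-120,-150,0],[-120,-150,0],[-120,-150,0]], "yaw": [0,0,0,0,0,0,0,0]}'
python3 - <<'E'
from station import capture,robot
import cv2,numpy as np
s=robot.state();print(s["position"],np.abs(s["joint_velocities"]).max())
cv2.imwrite("pics/end.png",np.vstack([cv2.resize(cv2.convertScaleAbs(capture(n)["color"],alpha=1.6)[100:450,100:520],None,fx=.85,fy=.85) if 0 else cv2.convertScaleAbs(capture(n)["color"],alpha=1.6)[140:430,120:520] for n in("side","top")]))
E
```

```text
clock: 17.35
position: [342.3, -417.8, 250.1]
tool_rot: [-3.117, 0.384, 0.0]
ft_force: [1.2, -1.0, -0.5]
gripper_width: 0.006
clock: 18.02
position: [223.9, -567.5, 249.5]
tool_rot: [-3.116, 0.388, -0.001]
ft_force: [0.1, -0.0, 0.0]
gripper_width: 0.004
[ 223.94446282 -567.52963047  249.46861544] 0.028937520348705892
```

View pics/end.png

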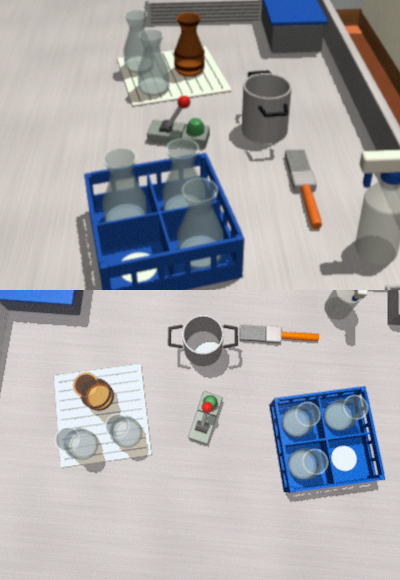

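Everything stands where it was, and the lever is over towards the lamp (side view about (304,242)). I hand the job in.

```bash
python3 -c "
from station import robot
print(robot.sign_off())"
```

```text
the job is handed in; nothing more can be done
None
```

The job is done and handed in at about 18 s of the 59 s allowed.

- **Call switch:** I pushed the red lever away with closed fingers until it met its stop. The reading there rose to about 6 N with no further movement. The pictures after backing off and at the end show it leaning fully towards the lamp.
- **Stained carafe:** The fingertips held about 25 mm above its mouth, centred at (567, 269), for about 3 s. The top and side views disagreed by 2–3 mm on the y position of the mouth, so I aimed between them.
- **Free compartment:** The fingertips held about 25 mm above the middle of its opening at rim height, at (463, −334), for about 3 s. I took that point from the rack's corners and the racked carafes, which agreed to about 3 mm. The gripper hid the fingertips from the side camera here, so the height rests on the arm's own position reading.
- **Finish:** The hand ended at (224, −568, 249), over 30 cm from both places I pointed at. Away from the lever the force readings stayed at noise level, and nothing looks moved in the last pictures. On the way between points the tips stayed well above and to the side of the clear carafes.

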